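# Hang and bayonet-lock a fresh fume filter

## Robot

A 6-joint arm with a two-finger parallel gripper is mounted at the origin on the work surface. World frame = base frame: x ahead of the robot, y to its left, z up, the work surface at z = 0. Lengths are in m, angles in rad, forces in N, time in s.
With the tool pointing down it reaches from about 0.325 to 0.9 m from the base axis. Payload 3.5 kg.
Tool frame: the origin (TCP) lies between the finger pads; the fingertips stand 25 mm ahead of it and the grasp point (between the pads) lies 6 mm ahead of it; x points along the fingers, y is the direction in which the jaws open and shut, and the axes are right-handed (so a half turn about x gives the same grasp; the last joint's range is limited). The gripper opens to 85 mm and grips with 20 to 120 N. Pads are 22 mm wide; open, the fingers measure 114 mm over their backs; the gripper's body (76 mm by 85 mm) begins 54 mm behind the grasp point. The pads swing forward as they close: fully open they stand 13 mm farther back than shut.
Start: joints at [1.108, 0.276, -0.026, 1.268, 0, 1.467], TCP at [0.22, 0.585, 0.256] pointing down, gripper open.
Joint ranges: [-3.12, 3.12], [-0.85, 1.88], [-1.08, 1.24], [-1.95, 2.15], [-1.57, 1.53], [-3.14, 3.14]. Speed limits (rad/s): [2.57, 2.57, 3.14, 3.14, 3.14, 3.14].

## Interface

Orientations are given as a rotation vector (axis times angle).
In Python, from cell import r gives the robot as it stands.
- The arm moves only by the shell command python3 -m handwheel 'ROWS' [FORCE]. ROWS is JSON, a list of rows, each a list of 7 numbers: the shift along the tool's x, y, z in m, then the turn, a rotation vector about the tool's x, y, z in rad, then the closure, from 0 (fully open) to 1 (shut). A call has 1 to 12 rows; each row shifts and turns the commanded pose from where the row before left it, along the tool's axes as they then stand; what a row does not reach is not made up. A row lasts 1/12 s, in which the tool goes at most 41.7 mm and 7.16 degrees, less where a joint would pass 70% of its speed; a pose out of reach is approached as far as the arm can. A call is refused whole if a number of a shift passes 0.0417 or a number of a turn 0.125, either way. A call with a gripper value outside its range is refused whole. The fingers move at their own pace and stop on an object; FORCE is the grip in N (left out, the last holds). Time passes only in rows, so rows that do not move let the fingers close. It gives the time, the measured TCP pose, the force and the opening at its end, in the units of the state.
- r.get_obs(): the state, without advancing time (a new reading comes with each control period).
- r.snapshot(name): name is "side" or "top" or "wrist"; returns the picture (384x512x3 uint8, red, green, blue); there is no depth.
- r.get_calibration(name): a dict with "mtx" (3x3 intrinsics, pixels), "origin" and "orientation" of the camera in the world; the wrist camera has in their place "mount" (4x4, takes a point from camera to tool coordinates, whose origin is the TCP and whose axes are the tool frame's). Camera axes: x right, y up, looking along -z (the intrinsics and any distortion apply to the point x, -y, -z); pixel columns grow to the right and rows downward; lengths in m; the calibration is good to about 2 mm. A picture is of the moment at which its call begins: read the wrist's pose just before it. get_calibration takes no time and is no camera call.
- r.job_done(): hands the job in, once; it reports no verdict.
The state is a dict: "time": time; "joint_positions": joint angles; "joint_velocities": joint speeds; "tau": joint torques, N m; "tool_pos": TCP position; "eef_rot": TCP orientation; "wrist_force": force on the tool from outside, world axes, zero at the start; "ft_torque": the same for the moment, N m; "gripper_width": finger opening in m.
Only numpy, scipy, OpenCV 4.12 (cv2) and the standard library are available. Lean on these libraries where they do the work, as an engineer would, in place of code of your own. Each camera call takes 0.05 s, during which the arm holds its last target.

## Task

Fit the fresh filter cartridge (white, green handle) into the fume extractor: hang it upright by its two brass lugs in the gaps of the bayonet collar on top, then gently twist it clockwise, seen from above, until both lugs drop fully into the locking notches, and let go. Never force it against the collar (stay well under 40 N), and leave the spent grey cartridge and everything else on the bench where it is.

Things in the scene. Friction and masses are not known exactly. Their poses are not given: they have to be found in the camera images.
- fresh_mid (a point): Fresh filter cartridge, white with green handle, loose, upright on the bench, 106 mm tall, about 0.35 kg; point on its axis half-way up, 53 mm above its foot. z up the axis. Round body 60 mm diameter, 66 mm tall, lowest 12 mm tapered to 46 mm. Two brass lugs (round pins 8 mm thick) stick out along its own +x and -x to 48 mm from the axis, their centre line 3 mm below this point.
- fresh_handle (a point): Centre of the grip area of the fresh cartridge's green handle, on its axis, 39 mm above the mid point. The handle is an upright flat bar 56 mm long along x, 14 mm thick along y, 40 mm tall (from 26 mm below this point to 14 mm above it): pinch it across y from above.
- spent_mid (a point): The spent cartridge, same shape and size, grey with a black handle; point and axes as for the fresh one. A bystander; the two may stand in either place.
- fresh: The fresh cartridge again, origin at the centre of its foot; axes as for its mid point.
- extractor: Bench fume extractor, fixed: grey box 200 x 200 mm, 100 mm tall, white top with a bayonet collar (bore 66 mm, outside 92 mm) in its middle; origin under its centre, z up. The collar may be clocked up to 0.55 rad either way in the box, which is not measured: see it in a picture or find it by feel. It is held by friction and slips round only under a twist above about 2 N m.
- port (a point): On the collar's vertical axis, 115 mm above the bench: the cartridge's mid point lies here when locked. Axes as the extractor's. With the lugs on the collar's rim the mid point is 20 mm above this point, on the ledge 5 mm above it.
- rim (a point): Centre of the collar's flat blue top rim, 13 mm above port. Two opposite gaps in the rim, 17 degrees (10 mm at the bore) wide, let the lugs down. Their middle lies along the extractor's +x and -x, give or take the unmeasured clocking of up to 0.55 rad. To find them by feel, turn the lugs on the rim under a few N until they drop 15 mm. In the gap, turning anticlockwise meets a wall.
- ledge (a point): Centre of the collar at the yellow ledge that the lugs come down on, 15 mm below the rim. It runs flat and clockwise from above (negative yaw), under a steel hook with 3 mm free above the lug, to an orange notch 5 mm deep, 10 mm wide at the bore, its middle 37 degrees (0.65 rad) from the gap's middle, with an end stop 46 degrees from the gap's middle. A twist of 1 N m against the stop loads the lugs with about 26 N in all.
- cup: Small clear plastic cup, 75 mm tall, loose bystander; origin under its centre.
- glue: White glue bottle with orange cap, 130 mm tall, loose bystander; origin under its centre.
- driver: Screwdriver with yellow handle lying on the bench, loose bystander.
- spool: Steel-coloured wire spool, 56 mm diameter, 44 mm tall, loose bystander; origin under its centre.
- partsbin: Blue open parts bin, 110 x 150 mm, 50 mm tall, loose bystander; origin under its centre.
- wrench: Steel wrench lying on the bench, loose bystander.
There are look-alikes about, which are no part of the job. What is shaped like the fresh but pink is not meant.

How it is judged:
By the outcome, as a careful person would: the job done as asked, in the order asked, and still so for the second after the job is handed in, with the robot touching nothing.
It also fails if it takes over 64 s, if anything falls off the work surface, if the arm or the gripper's body presses on something with over 40 N, if the wrist force passes 120 N, or if a joint passes its speed limit or range.

## Working session

There is one attempt and no reset: what is moved stays moved. The work goes in short steps, Python scripts to look and compute and a shell command to move; the robot and the scene stay as the last step left them, time stands still between calls to the robot, and variables do not carry over. Pictures are saved under pics/ and viewed, and the job is handed in when it is done.

```bash
ls; mkdir -p pics; python3 - <<'E'
from cell import r
import cv2,numpy as np
o=r.get_obs()
for k,v in o.items(): print(k,np.round(v,4))
for n in ["side","top","wrist"]:
    im=r.snapshot(n); cv2.imwrite(f"pics/{n}0.png",im[:,:,::-1])
    print(n,r.get_calibration(n))
E
```

```text
pics
time 0.0
joint_positions [ 1.1076  0.2772 -0.0279  1.268  -0.      1.4674]
joint_velocities [ 0.0016 -0.0008 -0.0006  0.0005  0.0007  0.0014]
tau [-3.00000e-04 -4.45514e+01  2.95200e+01  1.64000e-02  1.00000e-04
 -0.00000e+00]
tool_pos [0.2197 0.5843 0.2551]
eef_rot [ 0.2806  1.5529 -0.2841]
wrist_force [-0.8065 -0.4636  0.4783]
ft_torque [-0.0138  0.0123  0.0061]
gripper_width 0.085
side {'mtx': array([[361.68274941,   0.        , 256.86679576],
       [  0.        , 361.68274941, 199.91759889],
       [  0.        ,   0.        ,   1.        ]]), 'origin': array([ 0.10812659, -0.50327751,  0.78988719]), 'orientation': array([ 0.67729347, -0.26442334, -0.71474813])}
top {'mtx': array([[354.22895359,   0.        , 249.64693199],
       [  0.        , 354.22895359, 191.8408697 ],
       [  0.        ,   0.        ,   1.        ]]), 'origin': array([ 0.41416229, -0.04468644,  1.13138341]), 'orientation': array([ 0.08710565, -0.08933078, -1.54265043])}
wrist {'mtx': array([[325.31516613,   0.        , 258.26719713],
       [  0.        , 325.31516613, 194.67628365],
       [  0.        ,   0.        ,   1.        ]]), 'mount': array([[-1.70909840e-04,  3.13944296e-01, -9.49441388e-01,
        -1.16712707e-01],
       [ 9.99999795e-01,  6.39236917e-04,  3.13605229e-05,
        -5.15891034e-04],
       [ 6.16763444e-04, -9.49441189e-01, -3.13944341e-01,
        -8.12813842e-02],
       [ 0.00000000e+00,  0.00000000e+00,  0.00000000e+00,
         1.00000000e+00]])}
```

View pics/side0.png

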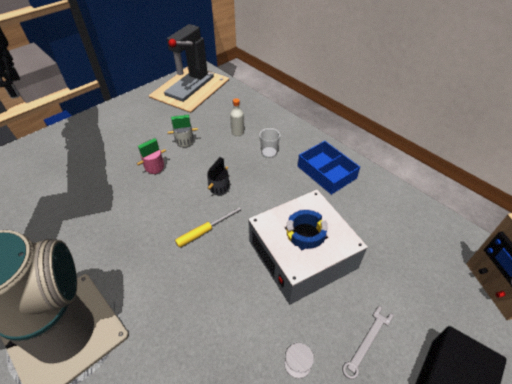

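View pics/top0.png

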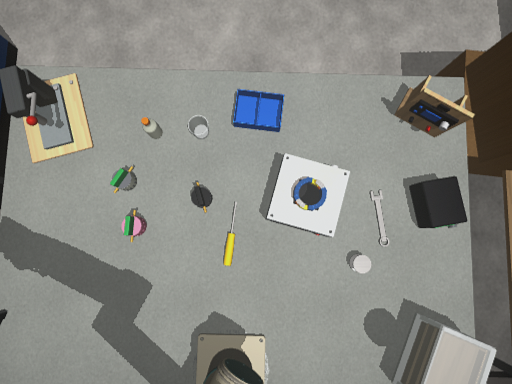

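View pics/wrist0.png

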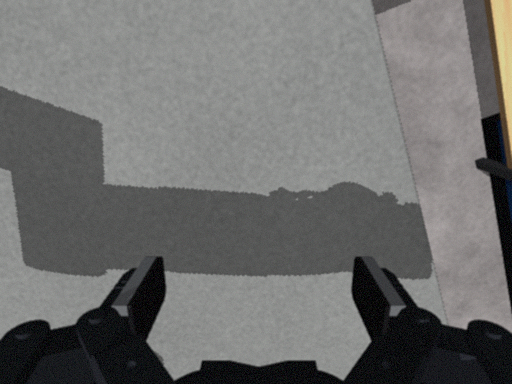

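```bash
cat > h.py <<'E'
import numpy as np,cv2
from scipy.spatial.transform import Rotation as R
from cell import r
def cam(n,obs=None):
    c=r.get_calibration(n)
    if n=="wrist":
        o=obs; M=c["mount"]; Rt=R.from_rotvec(o["eef_rot"]).as_matrix()
        return c["mtx"],Rt@M[:3,3]+np.array(o["tool_pos"]),Rt@M[:3,:3]
    return c["mtx"],np.array(c["origin"]),R.from_rotvec(c["orientation"]).as_matrix()
def ray(C,u,v):
    K,o,Rm=C; d=np.array([(u-K[0,2])/K[0,0],-(v-K[1,2])/K[1,1],-1.]); return o,Rm@d
def plane(C,u,v,z):
    o,d=ray(C,u,v); return o+d*(z-o[2])/d[2]
def proj(C,p):
    K,o,Rm=C; q=Rm.T@(np.array(p)-o); return K[0,0]*q[0]/-q[2]+K[0,2], -K[1,1]*q[1]/-q[2]+K[1,2]
def crop(im,x0,x1,y0,y1,s,name):
    cv2.imwrite(name,cv2.resize(im[y0:y1,x0:x1],None,fx=s,fy=s,interpolation=cv2.INTER_CUBIC))
E
python3 - <<'E'
from h import *
s=cv2.imread("pics/side0.png");t=cv2.imread("pics/top0.png")
crop(s,125,245,95,205,5,"pics/c_side.png"); crop(t,95,225,145,250,5,"pics/c_top.png")
crop(s,240,370,185,305,4,"pics/e_side.png"); crop(t,260,355,145,240,6,"pics/e_top.png")
C=cam("top");print(proj(C,[0,0,0]),proj(C,[.22,.585,.255]))
E
```

```text
(np.float64(230.31660268150733), np.float64(368.5122362203059)) (np.float64(-16.16499316472982), np.float64(306.50558051229484))
```

View pics/c_side.png

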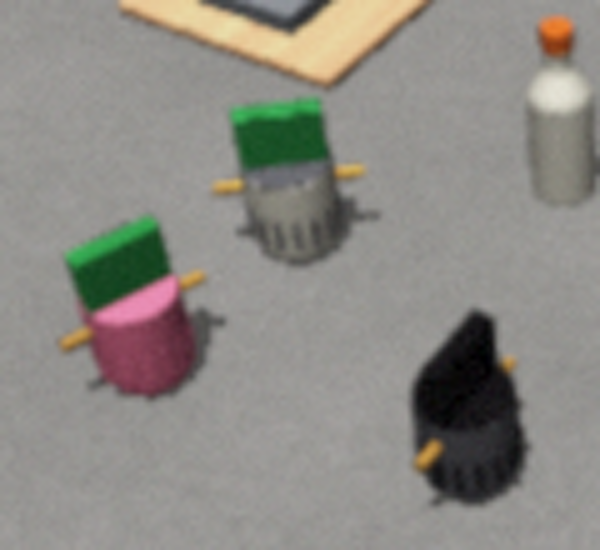

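View pics/c_top.png

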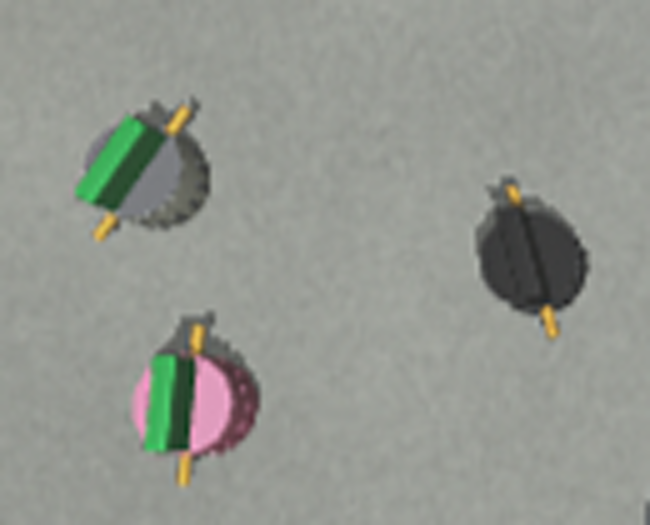

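View pics/e_top.png

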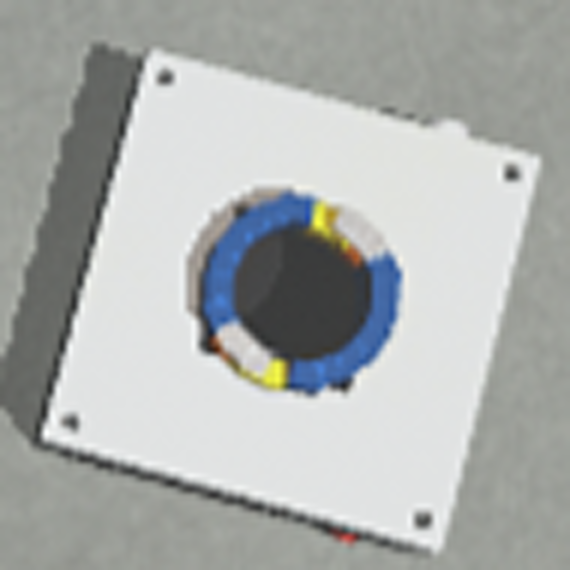

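View pics/e_side.png

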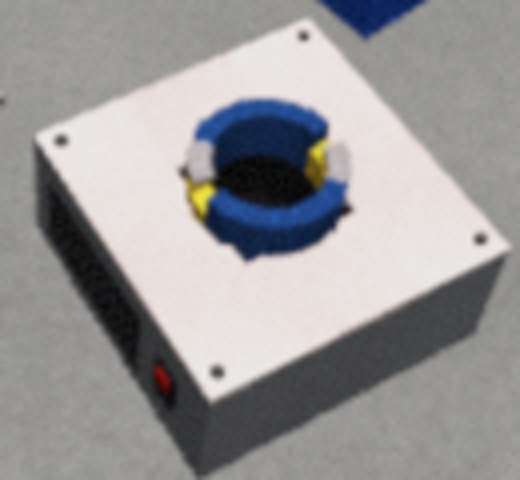

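```bash
python3 - <<'E'
from h import *
C=cam("top");S=cam("side")
f=lambda x,y:(x/5+95-.4,y/5+145-.4)
a=plane(C,*f(191,105),.05);b=plane(C,*f(100,237),.05)
print("lugs",a,b,(a+b)/2,np.linalg.norm(a-b),np.arctan2(*(a-b)[[1,0]]))
h=[plane(C,*f(*p),.106) for p in [(130,115),(150,125),(98,209),(77,192)]]
print("handle top",np.mean(h,0),np.arctan2(*(h[0]+h[1]-h[2]-h[3])[[1,0]]))
g=lambda x,y:(x/5+125-.4,y/5+95-.4)
a=plane(S,*g(362,171),.05);b=plane(S,*g(215,187),.05)
print("side lugs",a,b,(a+b)/2,np.linalg.norm(a-b),np.arctan2(*(a-b)[[1,0]]))
e=lambda x,y:(x/6+260-.4,y/6+145-.4)
c=[plane(C,*e(*p),.1) for p in [(152,50),(540,157),(440,550),(42,440)]]
c=np.array(c);print("ext",c.round(4),c.mean(0),[np.linalg.norm(c[i]-c[i-1]) for i in range(4)],[np.arctan2(*(c[i]-c[i-1])[[1,0]]) for i in range(4)])
e2=lambda x,y:(x/4+240-.4,y/4+185-.4)
c=[plane(S,*e2(*p),.1) for p in [(308,18),(508,248),(207,403),(36,133)]]
c=np.array(c);print("ext side",c.round(4),c.mean(0),[np.linalg.norm(c[i]-c[i-1]) for i in range(4)],[np.arctan2(*(c[i]-c[i-1])[[1,0]]) for i in range(4)])
# yellow, white angles
m=c.mean(0)
for p in [(313,210),(333,215),(322,222),(287,378),(262,370),(275,375)]:
    q=plane(C,*e(*p),.115);print(p,q.round(3),np.linalg.norm((q-m)[:2]).round(4),np.arctan2(*(q-m)[[1,0]]))
E
```

```text
lugs [0.6087188  0.31907102 0.05      ] [0.52511531 0.36964716 0.05      ] [0.56691705 0.34435909 0.05      ] 0.09771125036341964 -0.5440530941192465
handle top [0.56475164 0.34324502 0.106     ] -0.5157708976820328
side lugs [0.60487856 0.32086632 0.05      ] [0.52560273 0.37206429 0.05      ] [0.56524065 0.3464653  0.05      ] 0.09437102087201268 -0.5734316686507807
ext [[ 0.6499 -0.1463  0.1   ]
 [ 0.6014 -0.338   0.1   ]
 [ 0.4081 -0.2887  0.1   ]
 [ 0.456  -0.0959  0.1   ]] [ 0.52883073 -0.21721334  0.1       ] [np.float64(0.20037963664527916), np.float64(0.19777000981746157), np.float64(0.1994407735562831), np.float64(0.19869018782518102)] [np.float64(-0.25421942698863215), np.float64(-1.818691221418035), np.float64(2.891946251711359), np.float64(1.327608080857107)]
ext side [[ 0.6494 -0.1447  0.1   ]
 [ 0.5987 -0.3382  0.1   ]
 [ 0.4039 -0.289   0.1   ]
 [ 0.4577 -0.0953  0.1   ]] [ 0.52742966 -0.21681435  0.1       ] [np.float64(0.1979317028498722), np.float64(0.20002541095548082), np.float64(0.20088941899433813), np.float64(0.2010552909262883)] [np.float64(-0.25260805947276677), np.float64(-1.8271406430374615), np.float64(2.8939484411603034), np.float64(1.2997714673026874)]
(313, 210) [ 0.57  -0.224  0.115] 0.0429 -0.16355343224274427
(333, 215) [ 0.568 -0.233  0.115] 0.0434 -0.39365484176506094
(322, 222) [ 0.564 -0.228  0.115] 0.0383 -0.30142684140786824
(287, 378) [ 0.488 -0.212  0.115] 0.0397 3.0164855331580256
(262, 370) [ 0.492 -0.2    0.115] 0.0396 2.6994446185213596
(275, 375) [ 0.489 -0.206  0.115] 0.0395 2.867305699377443
```

```bash
cat >> h.py <<'E'
def pose():
    o=r.get_obs(); Rt=R.from_rotvec(o["eef_rot"]).as_matrix(); return np.array(o["tool_pos"]),Rt,o
def yaw(Rt): return np.arctan2(Rt[1,1],Rt[0,1])
def plan(target,ty=None):
    """shift in tool axes to target TCP; turn about tool x to bring tool y to ty (mod pi)"""
    p,Rt,o=pose(); d=Rt.T@(np.array(target)-p)
    print("t",round(o["time"],3),"tcp",p.round(4),"yaw_y",yaw(Rt).round(3),"down",Rt[:,0].round(3),"shift",d.round(4),"w",o["gripper_width"],"F",np.round(o["wrist_force"],1),"j",np.round(o["joint_positions"],2))
    if ty is not None:
        e=(ty-yaw(Rt)+np.pi/2)%np.pi-np.pi/2; print("turn x",round(-e,4))
E
python3 - <<'E'
from h import *
plan([.566,.345,.22],1.02)
p,Rt,o=pose(); print(Rt.round(3))
E
```

```text
t 0.15 tcp [0.2198 0.5845 0.2554] yaw_y 1.211 down [-0.001 -0.002 -1.   ] shift [ 0.0355 -0.1022  0.4083] w 0.08541439940988205 F [1.1 0.1 0.3] j [ 1.11  0.28 -0.03  1.27 -0.    1.47]
turn x 0.191
[[-0.001  0.352  0.936]
 [-0.002  0.936 -0.352]
 [-1.    -0.002 -0.   ]]
```

```bash
python3 -m handwheel '[[0.003,-0.009,0.03,0,0,0,0],[0.003,-0.009,0.038,0,0,0,0],[0.003,-0.0095,0.038,0,0,0,0],[0.003,-0.0095,0.038,0,0,0,0],[0.003,-0.0095,0.038,0,0,0,0],[0.003,-0.0095,0.038,0,0,0,0],[0.003,-0.0095,0.038,0,0,0,0],[0.003,-0.0095,0.038,0,0,0,0],[0.003,-0.009,0.038,0,0,0,0],[0.003,-0.009,0.038,0,0,0,0],[0.003,-0.009,0.036,0.095,0,0,0.2],[0,0,0,0.095,0,0,0.3]]'
python3 - <<'E'
from h import *
plan([.566,.345,.22],1.02)
p,Rt,o=pose(); im=r.snapshot("wrist"); cv2.imwrite("pics/w1.png",im[:,:,::-1])
E
```

```text
time: 1.15
tool_pos: [0.5713, 0.3415, 0.2219]
eef_rot: [0.438, 1.523, -0.44]
wrist_force: [-0.2, 0.5, 0.7]
gripper_width: 0.0637
t 1.15 tcp [0.5713 0.3415 0.2219] yaw_y 1.01 down [ 0.002 -0.002 -1.   ] shift [ 0.0019  0.0001 -0.0063] w 0.0636904833028959 F [-0.2  0.5  0.7] j [ 0.44  0.37  0.02  1.23 -0.    1.  ]
turn x -0.0099
```

View pics/w1.png

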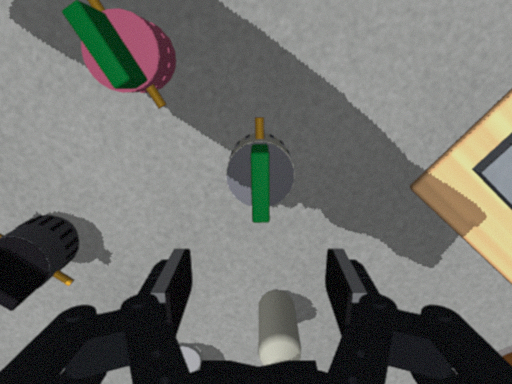

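```bash
python3 - <<'E'
from h import *
t=cv2.imread("pics/w1.png");crop(t,215,310,110,230,5,"pics/w1c.png")
E
```

```text
(no output)
```

View pics/w1c.png

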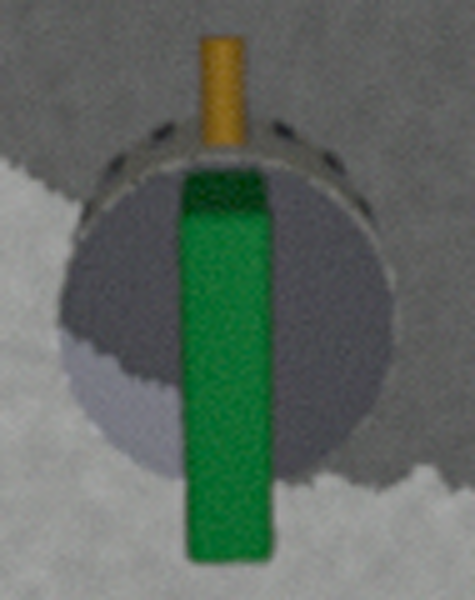

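```bash
python3 - <<'E'
from h import *
p,Rt,o=pose(); C=cam("wrist",o)
f=lambda x,y:(x/5+215-.4,y/5+110-.4)
c=np.array([plane(C,*f(*q),.106) for q in [(181,212),(270,212),(273,560),(188,560)]])
print(c.round(4),c.mean(0),[np.linalg.norm(c[i]-c[i-1]).round(4) for i in range(4)])
ax=c[0]+c[1]-c[2]-c[3];print("axis yaw",np.arctan2(ax[1],ax[0]))
l=plane(C,*f(223,37),.054);print("lug tip",l, np.linalg.norm((l-c.mean(0))[:2]),np.arctan2(*(l-c.mean(0))[[1,0]]))
m=c.mean(0); ty=np.arctan2(ax[1],ax[0])+np.pi/2
plan([m[0],m[1],.098],ty)
E
```

```text
[[0.5344 0.3576 0.106 ]
 [0.5412 0.3684 0.106 ]
 [0.5878 0.3402 0.106 ]
 [0.5808 0.3291 0.106 ]] [0.56104966 0.3488357  0.106     ] [np.float64(0.0545), np.float64(0.0129), np.float64(0.0545), np.float64(0.0132)]
axis yaw 2.594306045422353
lug tip [0.52052503 0.37358978 0.054     ] 0.04748694103395697 2.5932402701699715
t 1.2 tcp [0.5687 0.3432 0.2221] yaw_y 1.009 down [-0.001 -0.001 -1.   ] shift [ 0.1241  0.0008 -0.0094] w 0.060058687552744704 F [-0.9 -0.5  0. ] j [ 0.45  0.36  0.02  1.23 -0.    1.01]
turn x -0.015
```

```bash
python3 -m handwheel '[[0.02,0,-0.005,-0.015,0,0,0.3],[0.02,0,0,0,0,0,0.3],[0.02,0,0,0,0,0,0.3],[0,0,0,0,0,0,0.3],[0,0,0,0,0,0,0.3]]'
python3 - <<'E'
from h import *
p,Rt,o=pose(); im=r.snapshot("wrist")[:,:,::-1].copy(); cv2.imwrite("pics/w2.png",im)
C=cam("wrist",o)
hsv=cv2.cvtColor(im,cv2.COLOR_BGR2HSV); m=cv2.inRange(hsv,(50,120,90),(80,255,255))
n,lab,st,ce=cv2.connectedComponentsWithStats(m)
for i in range(1,n):
    if st[i,4]>300: print(st[i],ce[i])
plan([.5637,.347,.098],1.02)
crop(im,180,340,80,260,4,"pics/w2c.png")
E
```

```text
time: 1.62
tool_pos: [0.5599, 0.3483, 0.1619]
eef_rot: [0.416, 1.533, -0.42]
wrist_force: [0.2, 0.2, 0.5]
gripper_width: 0.0596
[   3    0   90  110 2989] [47.49815992 51.86283038]
[ 250  197   24   85 1804] [261.07427938 238.22172949]
t 1.667 tcp [0.5611 0.3488 0.1635] yaw_y 1.038 down [-0.001 -0.    -1.   ] shift [ 0.0655 -0.0002  0.0032] w 0.05940019254927419 F [-0.1 -0.   0.7] j [ 0.46  0.4  -0.06  1.11  0.    0.99]
turn x 0.0177
```

View pics/w2c.png

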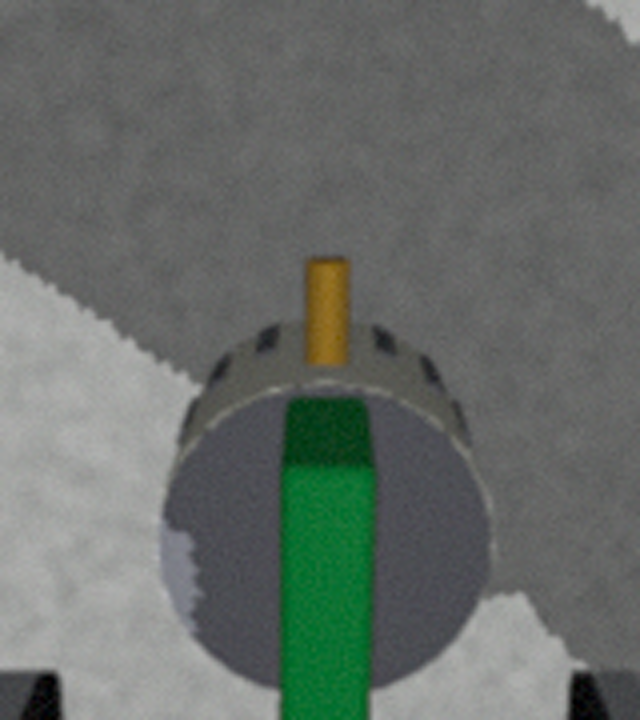

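```bash
python3 - <<'E'
from h import *
im=cv2.imread("pics/w2.png")
o=dict(tool_pos=[.5599,.3483,.1619],eef_rot=[.416,1.533,-.42]);C=cam("wrist",o)
hsv=cv2.cvtColor(im,cv2.COLOR_BGR2HSV); m=cv2.inRange(hsv,(50,120,90),(80,255,255))
m[:, :200]=0
q=cv2.boxPoints(cv2.minAreaRect(cv2.findNonZero(m))); print(q)
c=np.array([plane(C,u,v,.106) for u,v in q]); print(c.round(4),c.mean(0))
print([np.linalg.norm(c[i]-c[i-1]).round(4) for i in range(4)])
l=plane(C,328/4+180-.4,260/4+80-.4,.053);m0=c.mean(0);print("lug",l,np.linalg.norm((l-m0)[:2]),np.arctan2(*(l-m0)[[1,0]]))
for i in range(4): print(np.arctan2(*(c[i]-c[i-1])[[1,0]]))
plan([m0[0],m0[1],.098],1.02)
E
```

```text
[[249.16191 280.71472]
 [251.03209 196.55626]
 [273.13226 197.04736]
 [271.2621  281.2058 ]]
[[0.5835 0.3269 0.106 ]
 [0.5375 0.3558 0.106 ]
 [0.5441 0.3664 0.106 ]
 [0.5907 0.3384 0.106 ]] [0.56395286 0.34686474 0.106     ]
[np.float64(0.0135), np.float64(0.0544), np.float64(0.0124), np.float64(0.0544)]
lug [0.52316094 0.37155714 0.053     ] 0.047683284262435024 2.5972662647844986
-2.1283477877965487
2.579826005041935
1.0145415402040918
-0.5405726268533347
t 1.667 tcp [0.5611 0.3488 0.1635] yaw_y 1.038 down [-0.001 -0.    -1.   ] shift [ 0.0655 -0.0002  0.0035] w 0.05940019254927419 F [-0.1 -0.   0.7] j [ 0.46  0.4  -0.06  1.11  0.    0.99]
turn x 0.0177
```

```bash
python3 -m handwheel '[[0.025,0,0.0035,0.016,0,0,0.3],[0.025,0,0,0,0,0,0.3],[0.0155,0,0,0,0,0,0.3],[0,0,0,0,0,0,0.3],[0,0,0,0,0,0,0.3]]' 60
python3 - <<'E'
from h import *
plan([.564,.3469,.098],1.018)
E
```

```text
time: 2.08
tool_pos: [0.5648, 0.347, 0.0986]
eef_rot: [0.431, 1.527, -0.431]
wrist_force: [0.4, -0.1, 0.3]
gripper_width: 0.0597
t 2.083 tcp [0.5648 0.347  0.0986] yaw_y 1.021 down [ 0.  0. -1.] shift [ 0.0006 -0.0006 -0.0006] w 0.05967106866786804 F [ 0.4 -0.1  0.3] j [ 0.45  0.46 -0.12  0.99  0.    1.  ]
turn x 0.0028
```

```bash
python3 -m handwheel '[[0,0,0,0,0,0,0.6],[0,0,0,0,0,0,0.8],[0,0,0,0,0,0,1],[0,0,0,0,0,0,1],[0,0,0,0,0,0,1],[0,0,0,0,0,0,1],[0,0,0,0,0,0,1],[0,0,0,0,0,0,1]]' 60
python3 - <<'E'
from h import *
plan([.564,.3469,.098],1.018)
E
```

```text
time: 2.75
tool_pos: [0.5656, 0.347, 0.0995]
eef_rot: [0.432, 1.526, -0.43]
wrist_force: [-1.0, -1.0, 6.7]
gripper_width: 0.0132
t 2.75 tcp [0.5656 0.347  0.0995] yaw_y 1.02 down [ 0.002  0.001 -1.   ] shift [ 0.0015 -0.0009 -0.0013] w 0.013176552079529318 F [-1.  -1.   6.7] j [ 0.45  0.45 -0.12  0.99 -0.    1.  ]
turn x 0.002
```

```bash
python3 -m handwheel '[[-0.01,0,0,0,0,0,1],[-0.02,0,0,0,0,0,1],[-0.03,0,0,0,0,0,1],[-0.035,0,0,0,0,0,1],[-0.035,0,0,-0.09,0,0,1],[-0.02,0,0,-0.09,0,0,1],[-0.01,0,0,-0.09,0,0,1],[0,0,0,0,0,0,1],[0,0,0,0,0,0,1]]'
python3 - <<'E'
from h import *
plan([.562,-.102,.26],1.29)
E
```

```text
time: 3.5
tool_pos: [0.5644, 0.3466, 0.2575]
eef_rot: [0.222, 1.56, -0.222]
wrist_force: [-0.9, -0.4, -5.3]
gripper_width: 0.0133
t 3.5 tcp [0.5644 0.3466 0.2575] yaw_y 1.288 down [-0. -0. -1.] shift [-0.0024 -0.4314  0.1229] w 0.013333108720424171 F [-0.9 -0.4 -5.3] j [0.45 0.34 0.07 1.29 0.   0.74]
turn x -0.0023
```

```bash
python3 -m handwheel '[[0,-0.02,0.006,0,0,0,1],[0,-0.037,0.0105,0,0,0,1],[0,-0.04,0.0115,0,0,0,1],[0,-0.04,0.0115,0,0,0,1],[0,-0.04,0.0115,0,0,0,1],[0,-0.04,0.0115,0,0,0,1],[0,-0.04,0.0115,0,0,0,1],[0,-0.04,0.0115,0,0,0,1],[0,-0.04,0.0115,0,0,0,1],[0,-0.04,0.0115,0,0,0,1],[0,-0.034,0.0095,0,0,0,1],[0,-0.02,0.006,0,0,0,1]]'
python3 -m handwheel '[[0,0,0,0,0,0,1],[0,0,0,0,0,0,1],[0,0,0,0,0,0,1]]'
python3 - <<'E'
from h import *
plan([.562,-.102,.26],1.29)
p,Rt,o=pose(); im=r.snapshot("wrist")[:,:,::-1].copy(); cv2.imwrite("pics/w3.png",im)
np.savez("w3.npz",tool_pos=o["tool_pos"],eef_rot=o["eef_rot"])
E
```

```text
time: 4.5
tool_pos: [0.5625, -0.1052, 0.255]
eef_rot: [0.224, 1.564, -0.226]
wrist_force: [0.2, -0.2, -4.4]
gripper_width: 0.0134
time: 4.75
tool_pos: [0.5632, -0.1011, 0.2558]
eef_rot: [0.223, 1.563, -0.221]
wrist_force: [0.3, 0.3, -4.6]
gripper_width: 0.013
t 4.75 tcp [ 0.5632 -0.1011  0.2558] yaw_y 1.289 down [-0.004  0.002 -1.   ] shift [-0.0042 -0.0012 -0.0009] w 0.013030200479205712 F [ 0.3  0.3 -4.6] j [-0.29  0.19 -0.14  1.25  0.   -0.01]
turn x -0.0013
```

View pics/w3.png

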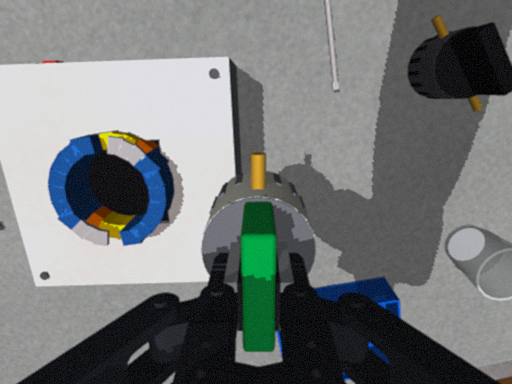

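```bash
python3 - <<'E'
from h import *
im=cv2.imread("pics/w3.png")
crop(im,40,190,120,255,5,"pics/w3c.png"); crop(im,190,330,140,360,3,"pics/w3d.png")
E
```

```text
(no output)
```

View pics/w3c.png

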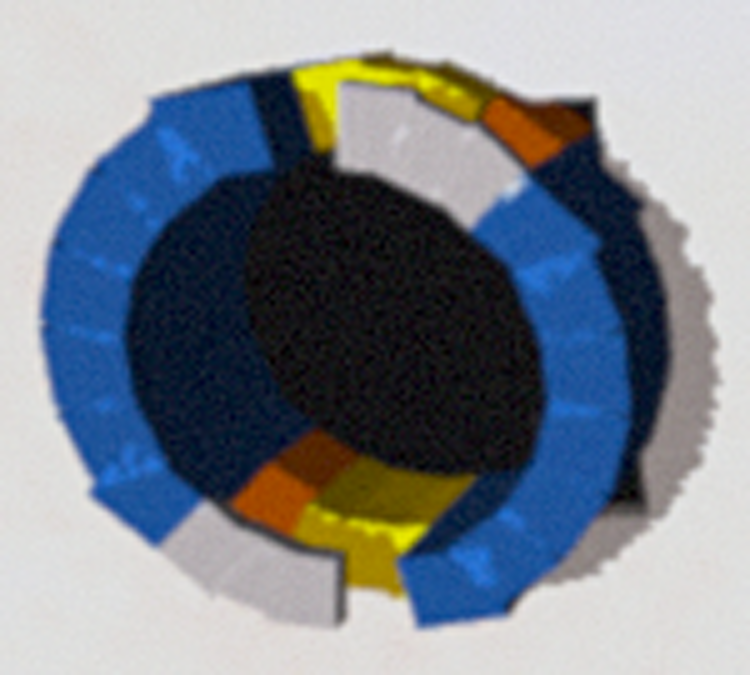

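View pics/w3d.png

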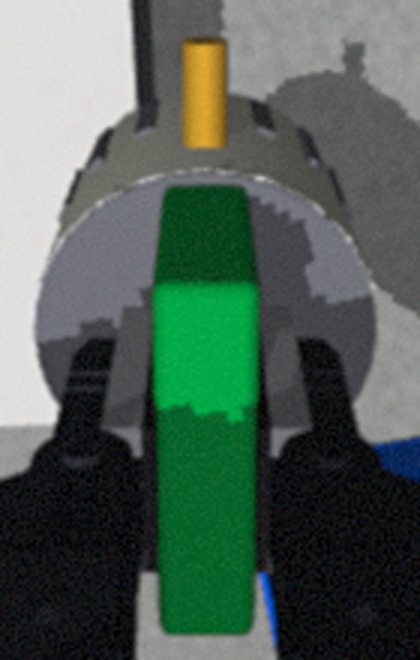

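```bash
python3 - <<'E'
from h import *
from scipy.optimize import least_squares
d=np.load("w3.npz");C=cam("wrist",d)
f=lambda p,z=.128:plane(C,p[0]/5+40-.4,p[1]/5+120-.4,z)[:2]
out=[(245,85),(150,100),(62,215),(42,320),(57,410),(92,492),(337,625),(418,627),(505,612),(628,410),(622,325),(600,242)]
inn=[(272,165),(225,178),(150,250),(128,325),(130,410),(165,465),(200,500),(402,557),(525,465),(543,400),(538,325),(512,260),(472,227),(335,168)]
O=np.array([f(p) for p in out]);I=np.array([f(p) for p in inn])
for nm,P in(("out",O),("in",I)):
    s=least_squares(lambda q:np.linalg.norm(P-q[:2],axis=1)-q[2],[.528,-.217,.04]); print(nm,s.x.round(4),np.abs(s.fun).max().round(4))
    if nm=="out": c1=s.x[:2]
    else: c=(c1+s.x[:2])/2
print(c)
def ang(p,z=.128):
    q=f(p,z)-c; return np.arctan2(q[1],q[0]),np.linalg.norm(q)
for nm,ps in dict(farblue=[(272,165),(245,85)],farhook=[(335,168),(342,84)],nearblue=[(402,557),(418,627)],nearhook=[(342,552),(337,625)]).items():
    print(nm,[np.round(ang(p),3) for p in ps])
# hook end / notch far ends
print("farhook end",ang((472,227)),ang((530,180)),"nearhook end",ang((200,500)),ang((160,545)))
K=C
# box screws: 
for u,v in [(214,73),(44,275)]: print(plane(C,u,v,.1))
# held lug tip and handle
g=lambda p,z:plane(C,p[0]/3+190-.4,p[1]/3+140-.4,z)
tz=d["tool_pos"][2]; h=np.array([g(p,tz+.0065) for p in [(153,283),(260,283),(255,633),(160,633)]])
print("handle",h.round(4),h.mean(0),"yaw",np.arctan2(*(h[0]+h[1]-h[2]-h[3])[[1,0]]))
l=g((205,40),tz-.0465-.001);print("lug",l,np.arctan2(*(l-h.mean(0))[[1,0]]),np.linalg.norm((l-h.mean(0))[:2]),d["tool_pos"])
E
```

```text
out [ 0.5276 -0.2154  0.0464] 0.0014
in [ 0.5279 -0.216   0.0332] 0.0016
[ 0.52775397 -0.21567377]
farblue [array([3.017, 0.033]), array([3.022, 0.045])]
farhook [array([2.726, 0.032]), array([2.7  , 0.045])]
nearblue [array([-0.1  ,  0.033]), array([-0.13 ,  0.046])]
nearhook [array([-0.401,  0.032]), array([-0.426,  0.045])]
farhook end (np.float64(2.051111102018236), np.float64(0.033239695885966335)) (np.float64(2.0198160188703436), np.float64(0.04532198194099962)) nearhook end (np.float64(-1.1348208173141858), np.float64(0.03383019426666998)) (np.float64(-1.1174880654885577), np.float64(0.04501824546461706))
[ 0.46453277 -0.10906269  0.1       ]
[ 0.59129167 -0.32356736  0.1       ]
handle [[ 0.5329 -0.0997  0.2623]
 [ 0.5366 -0.0869  0.2623]
 [ 0.5887 -0.1018  0.2623]
 [ 0.5849 -0.1147  0.2623]] [ 0.56079581 -0.10078342  0.26228031] yaw 2.861643542291247
lug [ 0.51536308 -0.08785938  0.20828031] 2.8644479900296314 0.04723520004766041 [ 0.56316336 -0.10110741  0.25578031]
```

```bash
python3 - <<'E'
from h import *
plan([.5302,-.216,.256],-.27+np.pi/2+ (1.289-2.863+np.pi/2))
E
python3 -m handwheel '[[0,-0.02,0,-0.008,0,0,1],[0,-0.036,0,0,0,0,1],[0,-0.036,0,0,0,0,1],[0,-0.02,0,0,0,0,1],[0,-0.008,0,0,0,0,1],[0,0,0,0,0,0,1],[0,0,0,0,0,0,1],[0,0,0,0,0,0,1]]'
python3 - <<'E'
from h import *
plan([.5302,-.216,.256],-.27+np.pi/2+ (1.289-2.863+np.pi/2))
E
```

```text
t 4.8 tcp [ 0.5635 -0.1007  0.2562] yaw_y 1.29 down [-0.003  0.001 -1.   ] shift [ 0.0002 -0.12    0.    ] w 0.013190618279398632 F [ 1.   0.1 -4. ] j [-0.29  0.19 -0.14  1.25  0.   -0.01]
turn x -0.0077
time: 5.47
tool_pos: [0.5322, -0.2156, 0.2576]
eef_rot: [0.214, 1.561, -0.212]
wrist_force: [-0.1, 0.1, -4.2]
gripper_width: 0.0129
t 5.467 tcp [ 0.5322 -0.2156  0.2576] yaw_y 1.3 down [-0.     0.001 -1.   ] shift [ 0.0016 -0.0009 -0.0018] w 0.012862136630300261 F [-0.1  0.1 -4.2] j [-0.5   0.19 -0.14  1.25  0.   -0.23]
turn x 0.0021
```

```bash
python3 -m handwheel '[[0.01,-0.001,-0.002,0,0,0,1],[0.015,0,0,0,0,0,1],[0.012,0,0,0,0,0,1],[0,0,0,0,0,0,1],[0,0,0,0,0,0,1],[0,0,0,0,0,0,1]]'
python3 - <<'E'
from h import *
plan([.5302,-.216,.20],-.27+np.pi/2+ (1.289-2.863+np.pi/2))
p,Rt,o=pose(); np.savez("w4.npz",tool_pos=o["tool_pos"],eef_rot=o["eef_rot"])
im=r.snapshot("wrist")[:,:,::-1].copy(); cv2.imwrite("pics/w4.png",im)
s=r.snapshot("side")[:,:,::-1].copy(); crop(s,240,370,150,280,4,"pics/s4.png")
E
```

```text
time: 5.97
tool_pos: [0.53, -0.2174, 0.2209]
eef_rot: [0.214, 1.56, -0.214]
wrist_force: [0.1, 0.4, -4.0]
gripper_width: 0.0131
t 5.967 tcp [ 0.53   -0.2174  0.2209] yaw_y 1.299 down [ 0.  0. -1.] shift [ 0.0209  0.0014 -0.0002] w 0.013142813506944928 F [ 0.1  0.4 -4. ] j [-0.5   0.21 -0.19  1.17  0.   -0.23]
turn x 0.0009
```

View pics/w4.png

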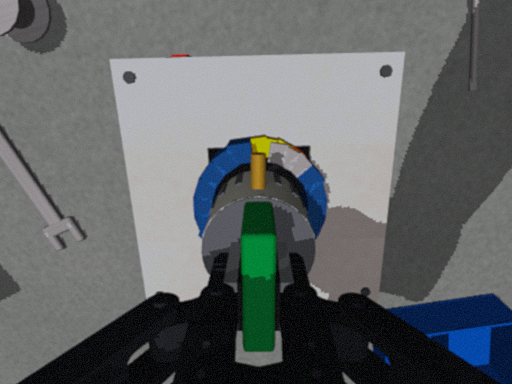

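View pics/s4.png

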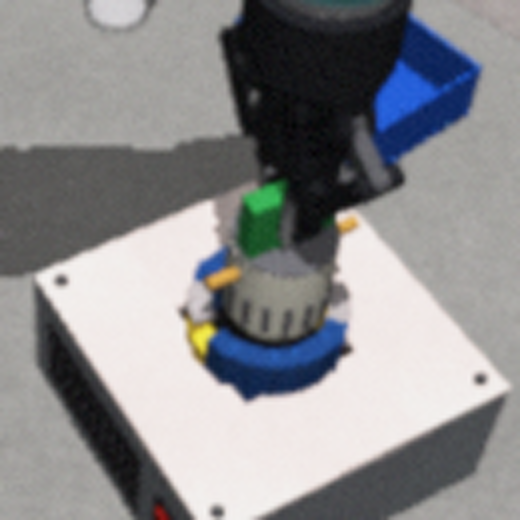

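```bash
python3 - <<'E'
from h import *
crop(cv2.imread("pics/w4.png"),185,335,125,215,5,"pics/w4c.png")
E
```

```text
(no output)
```

View pics/w4c.png

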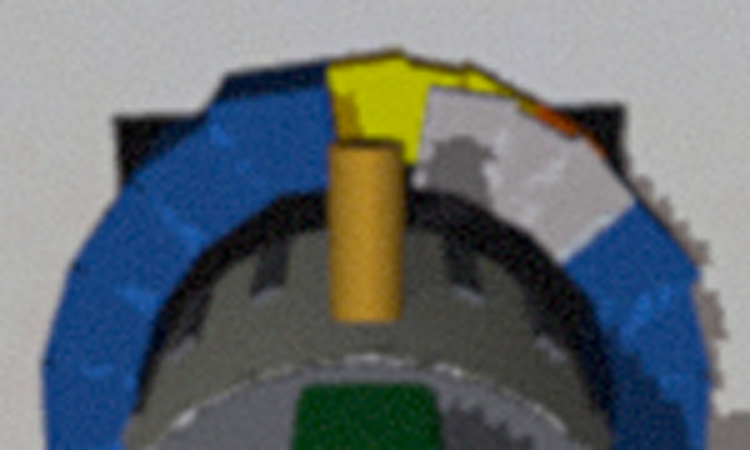

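```bash
python3 - <<'E'
from h import *
d=np.load("w4.npz");C=cam("wrist",d)
f=lambda p,z:plane(C,p[0]/5+185-.4,p[1]/5+125-.4,z)[:2]
T=d["tool_pos"]; Rt=R.from_rotvec(d["eef_rot"]).as_matrix()
tool=lambda q:(Rt.T@(np.r_[q,0]-T))[1:]*1000
zl=T[2]-.0465
for nm,p,z in [("lug tip",(366,142),zl+.001),("lugL",(330,148),zl-.003),("lugR",(405,148),zl-.003),("lugbaseL",(330,320),zl-.003),("lugbaseR",(405,320),zl-.003),("blue out",(326,85),.128),("blue in",(330,185),.128),("hook out",(427,90),.128),("hook in",(414,185),.128),("rimL out",(45,365),.128),("rimR out",(710,375),.128),("bore L",(140,400),.128),("boreR",(607,390),.128)]:
    print(nm,f(p,z).round(4),tool(f(p,z)).round(1))
E
```

```text
lug tip [ 0.4818 -0.2047] [ -0.7 -49.8]
lugL [ 0.4822 -0.2087] [ -4.4 -48.4]
lugR [ 0.4843 -0.2012] [  3.3 -48.4]
lugbaseL [ 0.5001 -0.2138] [ -4.6 -29.8]
lugbaseR [ 0.5022 -0.2061] [  3.5 -29.8]
blue out [ 0.4822 -0.2102] [ -5.9 -48. ]
blue in [ 0.4949 -0.2133] [ -5.5 -34.9]
hook out [ 0.4863 -0.1978] [  7.1 -47.4]
hook in [ 0.4979 -0.2027] [  5.5 -34.9]
rimL out [ 0.5084 -0.2576] [-44.5 -10. ]
rimR out [ 0.5343 -0.1707] [46.1 -8.5]
bore L [ 0.5167 -0.2467] [-31.8  -4.9]
boreR [ 0.5326 -0.1847] [32.2 -6.3]
```

```bash
python3 -m handwheel '[[0.005,0.001,0,0,0,0,1],[0.01,0,0,0,0,0,1],[0.01,0,0,0,0,0,1],[0.006,0,0,0,0,0,1],[0,0,0,0,0,0,1],[0,0,0,0,0,0,1]]'
python3 - <<'E'
from h import *
plan([.5302,-.216,.1665],-.27+np.pi/2+ (1.289-2.863+np.pi/2))
E
```

```text
time: 6.57
tool_pos: [0.5293, -0.2164, 0.1886]
eef_rot: [0.215, 1.562, -0.214]
wrist_force: [-0.8, 0.7, -4.3]
gripper_width: 0.0131
t 6.567 tcp [ 0.5293 -0.2164  0.1886] yaw_y 1.298 down [-0.002  0.001 -1.   ] shift [0.0221 0.0006 0.0008] w 0.013137150694647801 F [-0.8  0.7 -4.3] j [-0.5   0.23 -0.24  1.11 -0.   -0.23]
turn x 0.0003
```

```bash
python3 -m handwheel '[[0.005,0,0,0,0,0,1],[0.004,0,0,0,0,0,1],[0,0,0,0,0,0,1],[0,0,0,0,0,0,1]]'
python3 -m handwheel '[[0.003,0,0,0,0,0,1],[0.003,0,0,0,0,0,1],[0,0,0,0,0,0,1],[0,0,0,0,0,0,1]]'
```

```text
time: 6.9
tool_pos: [0.5299, -0.2167, 0.1805]
eef_rot: [0.214, 1.561, -0.214]
wrist_force: [0.3, 0.8, -4.1]
gripper_width: 0.0134
time: 7.23
tool_pos: [0.5298, -0.2166, 0.1745]
eef_rot: [0.214, 1.561, -0.214]
wrist_force: [-0.0, -0.8, -4.9]
gripper_width: 0.0131
```

```bash
python3 -m handwheel '[[0.003,0,0,0,0,0,1],[0.002,0,0,0,0,0,1],[0,0,0,0,0,0,1],[0,0,0,0,0,0,1]]'
python3 -m handwheel '[[0.0015,0,0,0,0,0,1],[0.001,0,0,0,0,0,1],[0,0,0,0,0,0,1],[0,0,0,0,0,0,1]]'
python3 - <<'E'
from h import *
p,Rt,o=pose();print(o["wrist_force"],o["ft_torque"])
s=r.snapshot("side")[:,:,::-1].copy(); crop(s,240,370,150,280,4,"pics/s5.png")
E
```

```text
time: 7.57
tool_pos: [0.5299, -0.2167, 0.1695]
eef_rot: [0.214, 1.561, -0.214]
wrist_force: [0.2, 0.5, -4.6]
gripper_width: 0.013
time: 7.9
tool_pos: [0.53, -0.2168, 0.1672]
eef_rot: [0.214, 1.56, -0.214]
wrist_force: [0.2, 0.1, -4.6]
gripper_width: 0.0129
[ 0.15005158  0.05786129 -4.5945685 ] [ 0.0029549  -0.0270869   0.00714839]
```

View pics/s5.png

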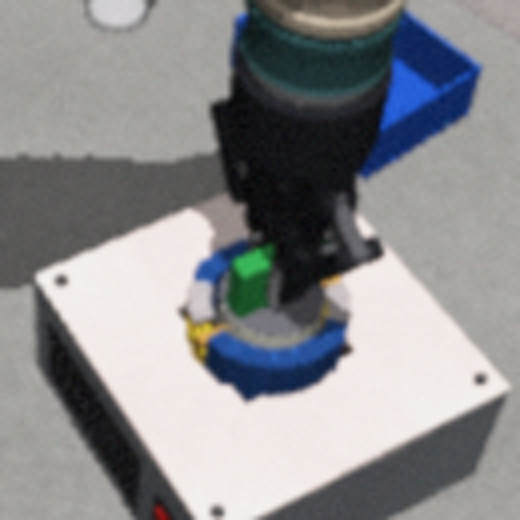

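```bash
python3 -m handwheel '[[0.001,0,0,0,0,0,1],[0,0,0,0,0,0,1],[0,0,0,0,0,0,1]]'
python3 -m handwheel '[[0.001,0,0,0,0,0,1],[0,0,0,0,0,0,1],[0,0,0,0,0,0,1]]'
```

```text
time: 8.2
tool_pos: [0.5302, -0.2169, 0.1665]
eef_rot: [0.214, 1.56, -0.214]
wrist_force: [-0.4, 0.4, -4.1]
gripper_width: 0.0132
time: 8.45
tool_pos: [0.5303, -0.2169, 0.1663]
eef_rot: [0.214, 1.559, -0.214]
wrist_force: [-2.4, 0.3, 4.0]
gripper_width: 0.013
```

```bash
python3 -m handwheel '[[-0.0005,0,0,0,0,0,1],[0,-0.0001,0,0.05,0,0,1],[0,-0.0001,0,0.05,0,0,1],[0,-0.0001,0,0.05,0,0,1],[0,-0.0001,0,0.05,0,0,1],[0,0,0,0,0,0,1],[0,0,0,0,0,0,1]]'
python3 - <<'E'
from h import *
plan([.5302,-.216,.1665]);p,Rt,o=pose();print(o["wrist_force"],o["ft_torque"])
E
```

```text
time: 9.03
tool_pos: [0.5308, -0.2176, 0.1664]
eef_rot: [0.37, 1.537, -0.37]
wrist_force: [0.3, 0.8, 3.9]
gripper_width: 0.0129
t 9.033 tcp [ 0.5308 -0.2176  0.1664] yaw_y 1.099 down [ 0.002 -0.001 -1.   ] shift [-0.0001  0.0011 -0.0013] w 0.012937485894223598 F [0.3 0.8 3.9] j [-0.5   0.25 -0.26  1.06  0.   -0.03]
[0.3012505  0.82789792 3.90953448] [ 0.01008697 -0.07416869 -0.19294287]
```

```bash
python3 -m handwheel '[[-0.0003,-0.0001,0,0.05,0,0,1],[0,-0.0001,0,0.05,0,0,1],[0,-0.0001,0,0.05,0,0,1],[0,-0.0001,0,0.05,0,0,1],[0,-0.0001,0,0.05,0,0,1],[0,0,0,0,0,0,1],[0,0,0,0,0,0,1]]'
python3 - <<'E'
from h import *
plan([.5302,-.216,.1665]);p,Rt,o=pose();print(o["wrist_force"],o["ft_torque"])
E
```

```text
time: 9.62
tool_pos: [0.5302, -0.2178, 0.1664]
eef_rot: [0.564, 1.495, -0.564]
wrist_force: [-0.2, 0.1, 2.1]
gripper_width: 0.0128
t 9.617 tcp [ 0.5302 -0.2178  0.1664] yaw_y 0.849 down [ 0.001 -0.001 -1.   ] shift [-0.0001  0.0014 -0.0012] w 0.012805989867894586 F [-0.2  0.1  2.1] j [-0.5   0.25 -0.26  1.06  0.    0.22]
[-0.15711537  0.09497651  2.09103961] [-0.01928033 -0.14747191 -0.0919762 ]
```

```bash
python3 -m handwheel '[[0,-0.0001,0,0.05,0,0,1],[0,-0.0001,0,0.05,0,0,1],[0,-0.0001,0,0.05,0,0,1],[0,0,0,0,0,0,1],[0.0005,0,0,0.02,0,0,1],[0,0,0,0,0,0,1],[0,0,0,0,0,0,1]]'
python3 - <<'E'
from h import *
plan([.5302,-.216,.1665]);p,Rt,o=pose();print(o["wrist_force"],o["ft_torque"])
E
```

```text
time: 10.2
tool_pos: [0.5289, -0.2174, 0.1648]
eef_rot: [0.697, 1.458, -0.696]
wrist_force: [0.1, 0.2, -4.3]
gripper_width: 0.0132
t 10.2 tcp [ 0.5289 -0.2174  0.1648] yaw_y 0.679 down [-0.001  0.001 -1.   ] shift [-0.0017  0.0018 -0.0003] w 0.013187953104707944 F [ 0.1  0.2 -4.3] j [-0.5   0.25 -0.26  1.06  0.    0.39]
[ 0.14353856  0.15374409 -4.30717334] [ 0.09266609 -0.08891018 -0.02479739]
```

```bash
python3 -m handwheel '[[0.001,0,0,0.015,0,0,1],[0.001,0,0,0,0,0,1],[0,0,0,0,0,0,1],[0,0,0,0,0,0,1]]'
python3 - <<'E'
from h import *
plan([.5302,-.216,.1615]);p,Rt,o=pose();print(o["wrist_force"],o["ft_torque"])
E
```

```text
time: 10.53
tool_pos: [0.5293, -0.2175, 0.1633]
eef_rot: [0.709, 1.453, -0.708]
wrist_force: [-0.3, 1.0, -5.0]
gripper_width: 0.0132
t 10.533 tcp [ 0.5293 -0.2175  0.1633] yaw_y 0.663 down [-0.     0.001 -1.   ] shift [ 0.0018  0.0016 -0.0006] w 0.01320916461023335 F [-0.3  1.  -5. ] j [-0.5   0.25 -0.27  1.06  0.    0.4 ]
[-0.3455711   1.02585343 -5.0309078 ] [ 0.26824979 -0.20133488 -0.00373187]
```

```bash
python3 -m handwheel '[[0.001,0,0,0,0,0,1],[0,0,0,0,0,0,1],[0,0,0,0,0,0,1]]'
python3 - <<'E'
from h import *
plan([.5302,-.216,.1615]);p,Rt,o=pose();print(o["wrist_force"],o["ft_torque"])
E
python3 -m handwheel '[[0.001,0,0,0,0,0,1],[0,0,0,0,0,0,1],[0,0,0,0,0,0,1]]'
python3 - <<'E'
from h import *
plan([.5302,-.216,.1615]);p,Rt,o=pose();print(o["wrist_force"],o["ft_torque"])
E
```

```text
time: 10.78
tool_pos: [0.5296, -0.2177, 0.1626]
eef_rot: [0.709, 1.452, -0.708]
wrist_force: [0.5, 1.5, -4.6]
gripper_width: 0.0131
t 10.783 tcp [ 0.5296 -0.2177  0.1626] yaw_y 0.663 down [ 0.  0. -1.] shift [ 0.0011  0.0015 -0.0009] w 0.013088419020162568 F [ 0.5  1.5 -4.6] j [-0.5   0.25 -0.27  1.05  0.    0.4 ]
[ 0.52238711  1.53995797 -4.60938293] [ 0.26092009 -0.29631645 -0.04622707]
time: 11.03
tool_pos: [0.5297, -0.2178, 0.1617]
eef_rot: [0.709, 1.452, -0.708]
wrist_force: [0.9, 0.5, -4.6]
gripper_width: 0.0133
t 11.033 tcp [ 0.5297 -0.2178  0.1617] yaw_y 0.663 down [ 0.001  0.    -1.   ] shift [ 0.0002  0.0015 -0.0011] w 0.013321147346646677 F [ 0.9  0.5 -4.6] j [-0.5   0.25 -0.27  1.05  0.    0.4 ]
[ 0.91217615  0.4840653  -4.63925291] [ 0.3678051  -0.39786486 -0.14768637]
```

```bash
python3 -m handwheel '[[0,0,0,0,0,0,1],[0,0,0,0,0,0,1]]'
python3 - <<'E'
from h import *
plan([.5302,-.216,.1615]);p,Rt,o=pose();print(o["wrist_force"],o["ft_torque"])
im=r.snapshot("wrist")[:,:,::-1].copy(); cv2.imwrite("pics/w6.png",im)
s=r.snapshot("side")[:,:,::-1].copy(); crop(s,240,370,150,280,4,"pics/s6.png")
E
```

```text
time: 11.2
tool_pos: [0.5297, -0.2178, 0.1617]
eef_rot: [0.709, 1.452, -0.708]
wrist_force: [2.5, 1.1, -4.6]
gripper_width: 0.0132
t 11.2 tcp [ 0.5297 -0.2178  0.1617] yaw_y 0.663 down [ 0.001  0.    -1.   ] shift [ 0.0002  0.0015 -0.0011] w 0.013243399121475107 F [ 2.5  1.1 -4.6] j [-0.5   0.25 -0.27  1.05  0.    0.4 ]
[ 2.47234642  1.10743948 -4.5641958 ] [ 0.31715282 -0.52603273 -0.04458677]
```

View pics/w6.png

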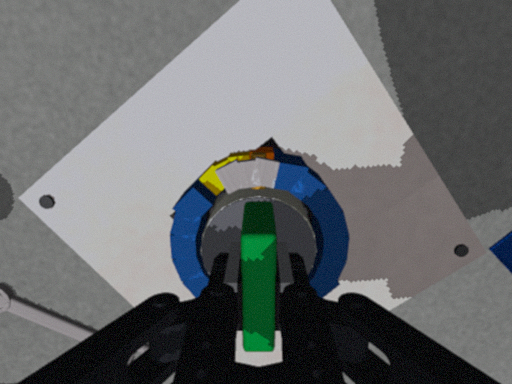

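View pics/s6.png

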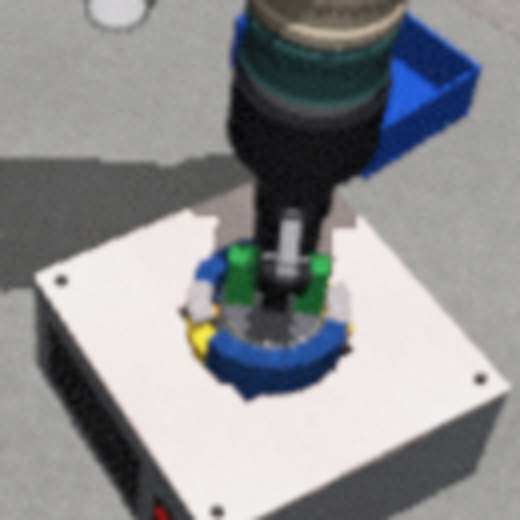

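```bash
python3 -m handwheel '[[0,0.0008,-0.0003,0,0,0,1],[0,0,0,0,0,0,1],[0.001,0,0,0,0,0,1],[0,0,0,0,0,0,1],[0,0,0,0,0,0,1]]'
python3 - <<'E'
from h import *
plan([.5302,-.216,.1615]);p,Rt,o=pose();print(o["wrist_force"],o["ft_torque"])
E
```

```text
time: 11.72
tool_pos: [0.5297, -0.2173, 0.1614]
eef_rot: [0.708, 1.452, -0.709]
wrist_force: [-1.9, 1.7, 2.6]
gripper_width: 0.0129
t 11.717 tcp [ 0.5297 -0.2173  0.1614] yaw_y 0.663 down [-0.    -0.001 -1.   ] shift [-0.0001  0.0012 -0.0007] w 0.012908208247937878 F [-1.9  1.7  2.6] j [-0.5   0.25 -0.27  1.05 -0.    0.41]
[-1.88266629  1.74926198  2.61297443] [ 0.23202755  0.41534298 -0.07061563]
```

```bash
python3 -m handwheel '[[-0.0006,0,0,0,0,0,1],[0,0,0,0,0,0,0.8],[0,0,0,0,0,0,0.7],[0,0,0,0,0,0,0.6],[0,0,0,0,0,0,0.5],[0,0,0,0,0,0,0.5],[0,0,0,0,0,0,0.5],[0,0,0,0,0,0,0.5]]'
python3 - <<'E'
from h import *
plan([.5302,-.216,.1615]);p,Rt,o=pose();print(o["wrist_force"],o["ft_torque"])
E
```

```text
time: 12.38
tool_pos: [0.5299, -0.2171, 0.1612]
eef_rot: [0.708, 1.452, -0.709]
wrist_force: [0.7, 0.1, 0.3]
gripper_width: 0.0426
t 12.383 tcp [ 0.5299 -0.2171  0.1612] yaw_y 0.663 down [ 0. -0. -1.] shift [-0.0003  0.0009 -0.0007] w 0.042568853293484296 F [0.7 0.1 0.3] j [-0.5   0.25 -0.27  1.05 -0.    0.41]
[0.67839814 0.11375073 0.33635385] [ 0.03153018 -0.02698541  0.01265203]
```

Released with no load on the wrist. Retract straight up, then back off along −y-tool so the cameras can see the collar.

```bash
python3 -m handwheel '[[-0.01,0,0,0,0,0,0.5],[-0.02,0,0,0,0,0,0.5],[-0.03,0,0,0,0,0,0.5],[-0.03,0,0,0,0,0,0.5],[-0.02,0,0,0,0,0,0.5],[0,0.03,0,0,0,0,0.5],[0,0.035,0,0,0,0,0.5],[0,0.035,0,0,0,0,0.5],[0,0.02,0,0,0,0,0.5],[0,0,0,0,0,0,0.5],[0,0,0,0,0,0,0.5],[0,0,0,0,0,0,0.5]]'
python3 - <<'E'
from h import *
p,Rt,o=pose(); np.savez("w7.npz",tool_pos=o["tool_pos"],eef_rot=o["eef_rot"]); print(o["tool_pos"])
im=r.snapshot("wrist")[:,:,::-1].copy(); cv2.imwrite("pics/w7.png",im)
s=r.snapshot("side")[:,:,::-1].copy(); cv2.imwrite("pics/side7.png",s);crop(s,240,370,150,280,4,"pics/s7.png")
t=r.snapshot("top")[:,:,::-1].copy(); cv2.imwrite("pics/top7.png",t)
E
```

```text
time: 13.38
tool_pos: [0.624, -0.1434, 0.2715]
eef_rot: [0.708, 1.453, -0.709]
wrist_force: [0.0, -0.2, -0.2]
gripper_width: 0.0428
[ 0.62399381 -0.14340176  0.27151764]
```

View pics/w7.png

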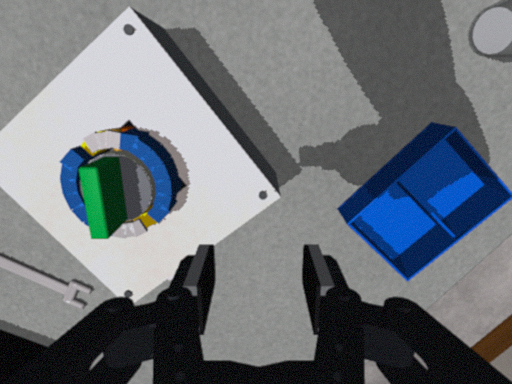

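View pics/s7.png

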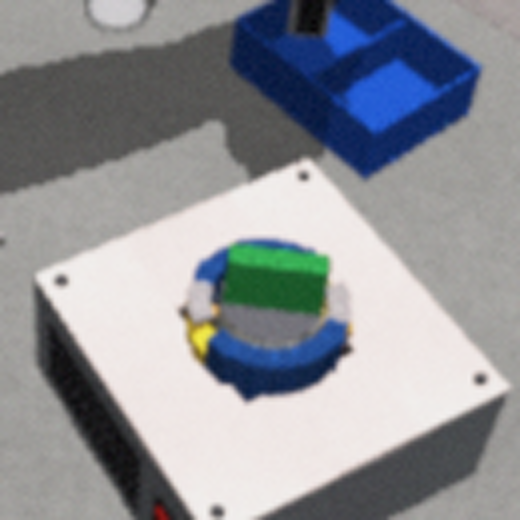

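View pics/top7.png

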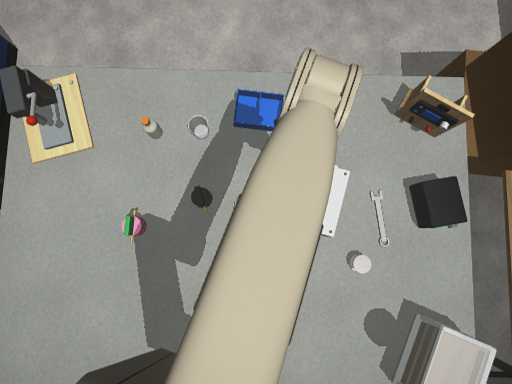

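```bash
python3 - <<'E'
from h import *
im=cv2.imread("pics/w7.png"); crop(im,50,200,110,250,5,"pics/w7c.png")
E
```

```text
(no output)
```

View pics/w7c.png

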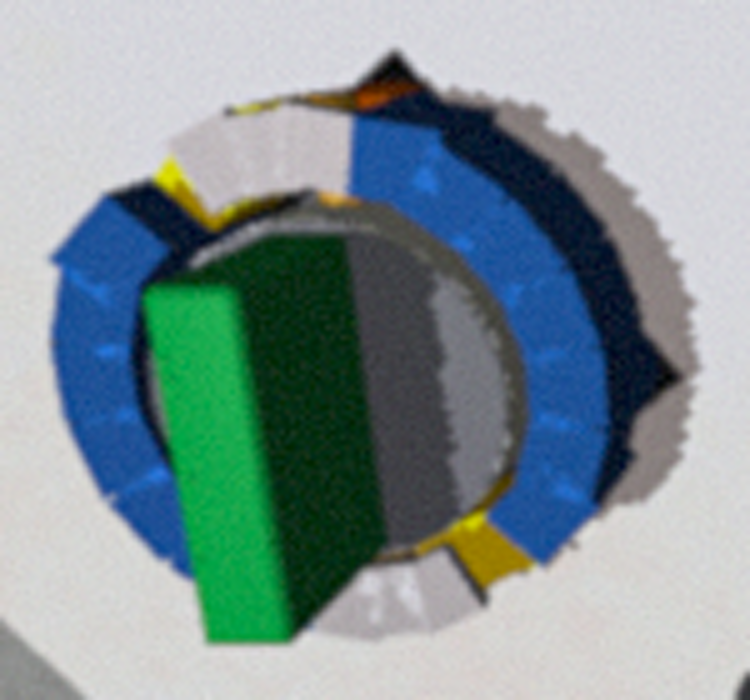

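```bash
python3 - <<'E'
from h import *
d=np.load("w7.npz");C=cam("wrist",d);S=cam("side")
f=lambda p,z:plane(C,p[0]/5+50-.4,p[1]/5+110-.4,z)
g=lambda p,z:plane(S,p[0]/4+240-.4,p[1]/4+150-.4,z)
h=np.array([f(p,.168) for p in [(143,287),(242,287),(293,641),(207,641)]]);print("wrist",h.mean(0),[np.linalg.norm(h[i]-h[i-1]).round(4) for i in range(4)],np.arctan2(*(h[0]+h[1]-h[2]-h[3])[[1,0]])-np.pi)
# triangulate handle top ends: wrist vs side
for z in (.163,.168,.173,.176):
    a=np.array([f(p,z) for p in [(143,287),(242,287),(293,641),(207,641)]]).mean(0)
    b=np.array([g(p,z) for p in [(230,243),(328,257),(325,275),(228,262)]]).mean(0); print(z,a.round(4),b.round(4),np.linalg.norm(a-b).round(4))
c=np.array([.5277,-.2157])
for nm,p in dict(farblue_in=(168,247),farblue_out=(110,195),farhook_out=(170,142),farhook_in=(213,215),nearblue_in=(487,518),nearblue_out=(543,567),nearhook_in=(447,545),nearhook_out=(485,603)).items():
    q=f(p,.128)[:2]-c;print(nm,np.arctan2(q[1],q[0]).round(3),np.linalg.norm(q).round(4))
E
```

```text
wrist [ 0.52933394 -0.21558173  0.168     ] [np.float64(0.0541), np.float64(0.0137), np.float64(0.0541), np.float64(0.0128)] -0.9138757579971206
0.163 [ 0.5283 -0.2187  0.163 ] [ 0.5302 -0.2161  0.163 ] 0.0032
0.168 [ 0.5293 -0.2156  0.168 ] [ 0.5268 -0.2184  0.168 ] 0.0038
0.173 [ 0.5303 -0.2125  0.173 ] [ 0.5235 -0.2207  0.173 ] 0.0107
0.176 [ 0.5309 -0.2107  0.176 ] [ 0.5214 -0.222   0.176 ] 0.0148
farblue_in 3.009 0.0326
farblue_out 3.002 0.0442
farhook_out 2.687 0.0448
farhook_in 2.708 0.032
nearblue_in -0.124 0.034
nearblue_out -0.13 0.0466
nearhook_in -0.391 0.0334
nearhook_out -0.407 0.0456
```

```bash
python3 - <<'E'
from h import *
r.job_done(); print(r.get_obs()["time"])
E
```

```text
the job is handed in; nothing more can be done
the job is handed in; nothing more can be done
```

The fresh white cartridge with the green handle is locked in the extractor collar and released. I handed the job in after about 13.5 s of robot time; no verdict is reported. I pinched it by its handle, lowered it through the rim gaps, turned it 0.64 rad clockwise, and felt it drop into the notches before letting go.

**What the last checks showed:**
- **Depth:** the lugs touched bottom 5.0 mm below the ledge contact, which is the full depth of the notch.
- **Angle:** the cartridge's yaw after release is −0.914 rad. The gap is at about −0.27 rad, so it has turned about 0.64 rad, against 0.65 expected. The collar has not slipped; it measured −0.276 rad afterwards against −0.27 before.
- **Forces:** contact force stayed around 10 N or less in every reading I took, and the wrist read close to zero after release.
- **Surroundings:** the spent cartridge, the pink look-alike, the cup, glue, parts bin and wrench look unmoved. In the last top picture the arm covered the screwdriver and spool area, so I did not check those; nothing came near them.

**One disagreement:** the wrist and side cameras differ by about 3–4 mm on where the handle top is. They agree best for a top height between 163 and 168 mm. That fits the seated height of 168 mm, but the depth check by feel is the stronger evidence.

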